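# Clear the winder, close the demagnetiser tray and switch on

### The job

The spring barrel on the white tray has to be demagnetised, but the blued steel mainspring winder is lying across the rails in front of the tunnel. First lay the winder down wholly on the cork mat, then push the tray fully home into the beige demagnetiser without toppling the barrel, and only then press the raised half of the black rocker, the one with the white dot, fully down to switch on. Leave the movement holder, the brass clamp plate and the screw sorter where they are.

Things in the scene. Friction and masses are not known exactly. Their poses are not given: they have to be found in the camera images.
- demag: Beige fixed demagnetiser. Origin: desk level, middle of the tunnel mouth; +x goes into the tunnel, z up. In front, to x = -290 mm, a bed 10 high, 100 wide, with two rails (inner faces y +-43, outer +-49, tops at 32 high). Housing x 0 to 120, y -56 to 75, 82 high; tunnel 86 wide, smoked clear roof (underside 68 high), stop at x = 97.
- console (a point): Middle of the front edge of the demagnetiser's sloping console top (36 mm above the desk), which carries the rocker; the console lies beside the tunnel, 74 mm wide, at demagnetiser y -56 to -130, x 0 to 120, rising to 64 mm high at x = 90. Axes as the demagnetiser's.
- tray: Loose white tray, 0.25 kg, on the bed between the rails (3 mm play a side). Origin: underside centre of its 90 x 80 mm box part; +x towards the tunnel. Floor 3 mm, sides 15 high, leading wall (x = 45) 45 high. A flat tongue runs back to an upright red push plate at x = -100. Fully home, its leading wall is on the stop: origin at demagnetiser x = 52 mm.
- tray_push (a point): Centre of the outer face of the tray's red push plate (60 mm wide, 45 mm high, 6 mm thick, top 55 mm above the desk): tray x = -103, 22 mm above the tray's underside. Push it along the tray's +x; at home it stands 51 mm outside the tunnel mouth.
- barrel: Steel spring barrel with a brass rim, loose, standing upright on the tray floor: 26 mm diameter (rim 32), 45 mm high, about 0.1 kg. Origin: underside centre, z up its axis.
- winder: Blued steel mainspring winder, 0.16 kg, lying across both rails between tray and mouth, in the tray's way. Square shank 12 x 12 x 124 mm along its x, drum (22 diameter, 14 long) at the +x end, T crossbar (12 diameter, 44 long, along y) at the -x end. Origin: mid-shank on its axis (grasp here, closing along y); z up. On a flat surface the axis is 11 mm up at the drum, 6 mm at the T.
- winder_drum (a point): Centre of the outer end face of the winder's drum, 76 mm from the origin along +x.
- winder_tee (a point): Outer side of the winder's T crossbar at its middle, 72 mm from the origin along -x.
- mat: Flat cork mat fixed on the desk, 240 (x) x 150 (y) x 4 mm. Origin: underside centre.
- rocker (a joint): Black rocker switch, 44 x 28 mm, on the console: 0 = off (near half raised), 0.3 rad = on (near half fully down). It stays where it is left; about 2 to 4 N moves it.
- rocker_press (a point): Point on the top of the rocker's near half (the half with the white dot, towards the demagnetiser's -x), 16 mm from its pivot: press down here; it goes down about 5 mm. When off this half lies level; it is 22 mm long and 28 mm wide (along the demagnetiser's y).
- holder: Chromed movement holder, a bystander, 90 x 60 x 40 mm. Origin: underside centre.
- clamp_plate: Brass cylinder clamp plate with two screws, a bystander, 85 x 55 x 24 mm. Origin: underside centre.
- sorter: Grey plastic screw sorter, a bystander, 95 x 75 x 22 mm. Origin: underside centre.
Not all that is in view belongs to the job. There is more than one size of the tray; the job needs the middle-sized.

How it is judged:
By the outcome, as a careful person would: the job done as asked, in the order asked, and still so for the second after the job is handed in, with the robot touching nothing.
It also fails if it takes over 61 s, if anything falls off the work surface, if the arm or the gripper's body presses on something with over 40 N, if the wrist force passes 120 N, or if a joint passes its speed limit or range.

### The arm

A 7-joint arm with a two-finger parallel gripper is mounted at the origin on the work surface. World frame = base frame: x ahead of the robot, y to its left, z up, the work surface at z = 0. Lengths are in mm, angles in rad, forces in N, time in s.
With the tool pointing down it reaches from about 400 to 900 mm from the base axis. Payload 5.5 kg.
Tool frame: the origin (TCP) lies midway between the tips of the shut fingers; the grasp point (between the pads) lies 19 mm behind it (env.grip_depth is the distance from the TCP to the grasp point, in mm); z points along the fingers, y is the direction in which the jaws open and shut (so a half turn about z gives the same grasp; the last joint's range is limited). The gripper opens to 92 mm and grips with 3 to 60 N. Pads are 19 mm wide; open, the fingers measure 130 mm over their backs; the gripper's body (75 mm by 190 mm) begins 47 mm behind the grasp point.
Start: joints at [-1.007, 0.501, -0.427, 1.55, 0.221, 1.138, -0.21], TCP at [192.547, 620.827, 226.729] pointing down, gripper open.
Joint ranges: [-2.88, 2.88], [-0.31, 2.03], [-1.54, 1.56], [0.2, 2.42], [-1.41, 4.55], [0.19, 2.02], [-2.57, 2.57]. Speed limits (rad/s): [2.57, 2.57, 3.14, 3.14, 3.14, 3.14, 3.14].

### API

Orientations are given as a rotation vector (axis times angle).
In Python, from bench import env gives the robot as it stands.
- The arm moves only by the tool send_rows, never from a script. Its argument "increments" is a list of rows, each a list of 7 numbers: the shift along the tool's x, y, z in m, then the turn, a rotation vector about the tool's x, y, z in degrees, then the opening, from 0 (shut) to 1 (fully open). In form: [[x, y, z, rx, ry, rz, hand], ...]. A call has exactly 5 rows; each row shifts and turns the commanded pose from where the row before left it, along the tool's axes as they then stand; what a row does not reach is not made up. A row lasts 1/12 s, in which the tool goes at most 41.7 mm and 7.16 degrees, less where a joint would pass 70% of its speed; a pose out of reach is approached as far as the arm can. A call is refused whole if a number of a shift passes 0.0417 or a number of a turn 7.16, either way. A call with a gripper value outside its range is refused whole. The fingers move at their own pace and stop on an object; "grip_force" is the grip in N (left out, the last holds). Time passes only in rows, so rows that do not move let the fingers close, or fill a call up. It gives the time, the measured TCP pose, the force and the opening at its end, in the units of the state.
- env.sense(): the state, without advancing time (a new reading comes with each control period).
- env.camera(name): name is "scene" or "top" or "wrist"; returns the picture (384x512x3 uint8, red, green, blue); there is no depth.
- env.camera_model(name): a dict with "fx", "fy", "cx", "cy" (pixels), "dist_coeffs" ([k1, k2, p1, p2, k3] as OpenCV has them; the pictures are not rectified), "R" (3x3) and "t" (3): a world point X has camera coordinates R X + t; the wrist camera has in their place "mount" (4x4, takes a point from camera to tool coordinates, whose origin is the TCP and whose axes are the flange's). Camera axes: x right, y down, z forward; pixel columns grow to the right and rows downward; lengths in mm; the calibration is good to about 2 mm. A picture is of the moment at which its call begins: read the wrist's pose just before it. camera_model takes no time and is no camera call.
- env.close_job(): hands the job in, once; it reports no verdict.
The state is a dict: "clock": time; "joint_pos": joint angles; "joint_velocities": joint speeds; "tau": joint torques, N m; "position": TCP position; "tool_rot": TCP orientation; "force": force on the tool from outside, world axes, zero at the start; "wrist_torque": the same for the moment, N m; "grip_width": finger opening in mm.
Only numpy, scipy, OpenCV 4.12 (cv2) and the standard library are available. Lean on these libraries where they do the work, as an engineer would, in place of code of your own. Each camera call takes 0.05 s, during which the arm holds its last target. There are 200 camera calls.

## Working session

There is one attempt and no reset: what is moved stays moved. The work goes in short steps, Python scripts to look and compute and a tool call to move; the robot and the scene stay as the last step left them, time stands still between calls to the robot, and variables do not carry over. Pictures are saved under pics/ and viewed, about 8 in all and at most 12, crops included, and the job is handed in when it is done.

Besides the shell and the picture viewer there is one more tool, called after "Call:" by a JSON object that holds its "name" and its "arguments". send_rows: Moves the arm, as the interface text tells. Its arguments: {"type":"object","properties":{"increments":{"type":"array"},"grip_force":{"type":"number"}},"required":["increments"]}

```bash
mkdir -p pics; ls
python3 - <<'E'
from bench import env
import cv2
s=env.sense();print({k:s[k] for k in("clock","position","tool_rot","force","grip_width")})
for n in("scene","top"):
    cv2.imwrite(f"pics/{n}0.png",env.camera(n)[:,:,::-1]); print(n,env.camera_model(n))
print(env.camera_model("wrist"))
E
```

```text
pics
{'clock': 0.0, 'position': array([192.42631588, 620.14246389, 225.69324625]), 'tool_rot': array([-4.70578016e-01, -3.10581854e+00,  2.93584683e-03]), 'force': array([-0.87028119, -0.56017916,  0.42151897]), 'grip_width': 91.85034913064638}
scene {'fx': 441.3549503881614, 'fy': 441.3549503881614, 'cx': 253.17107153517998, 'cy': 190.13897643443732, 'dist_coeffs': array([-0.02856606,  0.        ,  0.        ,  0.        ,  0.        ]), 'R': array([[ 0.68005141,  0.73306685, -0.01196138],
       [ 0.52101715, -0.49468681, -0.69557608],
       [-0.5158209 ,  0.46679541, -0.71835287]]), 't': array([-409.60370262, -254.66044604, 1529.92319487])}
top {'fx': 395.07050955607934, 'fy': 395.07050955607934, 'cx': 252.54339040778893, 'cy': 186.46065214230438, 'dist_coeffs': array([-0.09382373,  0.        ,  0.        ,  0.        ,  0.        ]), 'R': array([[-0.08747379, -0.99616503, -0.00188926],
       [-0.97258426,  0.08581306, -0.2161388 ],
       [ 0.21547203, -0.01706902, -0.97636082]]), 't': array([  55.59497736,  605.92954475, 1175.65093221])}
{'fx': 317.5461554541339, 'fy': 317.5461554541339, 'cx': 258.3810693317328, 'cy': 191.26287686111266, 'dist_coeffs': array([-0.02317179,  0.        ,  0.        ,  0.        ,  0.        ]), 'mount': array([[-1.28773936e-03, -9.63104749e-01, -2.69123733e-01,
         7.22889234e+01],
       [ 9.99998767e-01, -9.98258970e-04, -1.21248993e-03,
         2.11463026e-01],
       [ 8.99099626e-04, -2.69124963e-01,  9.63104847e-01,
        -1.57363165e+02],
       [ 0.00000000e+00,  0.00000000e+00,  0.00000000e+00,
         1.00000000e+00]])}
```

```bash
cd pics; python3 -c "
import cv2
for n in('top','scene'):
    a=cv2.imread(n+'0.png');cv2.imwrite(n+'0b.png',cv2.resize(a,(800,600),interpolation=cv2.INTER_CUBIC))"
```

```text
(no output)
```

View pics/top0b.png

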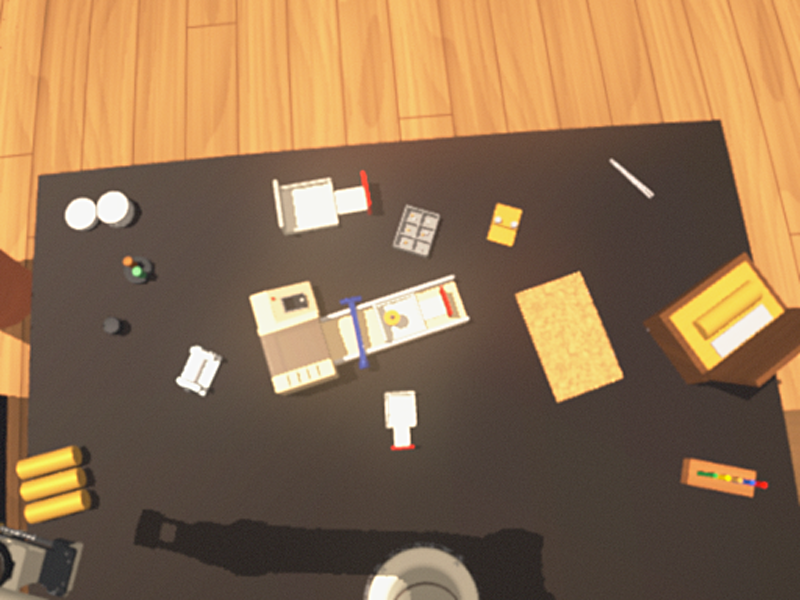

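View pics/scene0b.png

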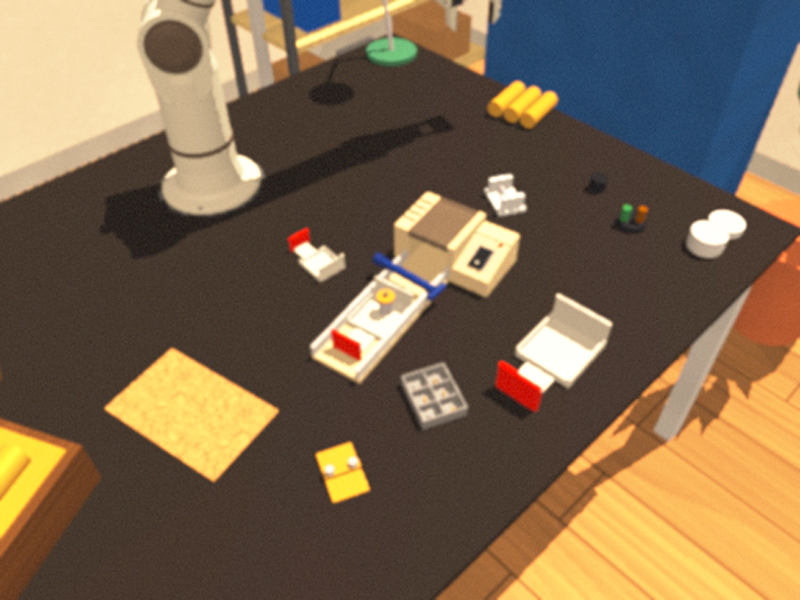

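The top view shows the job tray on the bed (410,310), with decoys: a large tray (310,205) and a small one (400,410). The winder lies at (357,332), the mat at (568,337), and the rocker at (294,302). The holder is at (200,370), the sorter at (417,231) and the clamp plate at (505,224). The middle-sized tray is the one on the bed with the barrel. I'll check it in close crops.

```bash
python3 - <<'E'
import cv2,numpy as np
a=cv2.imread('pics/top0.png');b=cv2.imread('pics/scene0.png')
c1=cv2.resize(a[165:265,150:310],(800,500),interpolation=cv2.INTER_CUBIC)
cv2.imwrite('pics/crop1.png',c1)   # x5, origin (150,165)
c2=cv2.resize(b[115:245,190:340],(690,598),interpolation=cv2.INTER_CUBIC) # x4.6
cv2.imwrite('pics/crop2.png',c2)
E
cat > h.py <<'E'
import numpy as np,cv2
from bench import env
from scipy.spatial.transform import Rotation as Rn
def cam(name,state=None):
    m=env.camera_model(name);K=np.array([[m['fx'],0,m['cx']],[0,m['fy'],m['cy']],[0,0,1]])
    if name=='wrist':
        T=np.eye(4);T[:3,:3]=Rn.from_rotvec(state['tool_rot']).as_matrix();T[:3,3]=state['position']
        T=np.linalg.inv(T@np.array(m['mount']));R,t=T[:3,:3],T[:3,3]
    else:R,t=np.array(m['R']),np.array(m['t'])
    return K,np.array(m['dist_coeffs']),R,t
def p2w(c,uv,z):
    K,d,R,t=c
    n=cv2.undistortPoints(np.array(uv,float).reshape(-1,1,2),K,d).reshape(-1,2)
    r=np.c_[n,np.ones(len(n))]@R; o=-R.T@t
    z=np.broadcast_to(z,len(n)); return o+r*((z-o[2])/r[:,2])[:,None]
def w2p(c,X):
    K,d,R,t=c
    return cv2.projectPoints(np.array(X,float).reshape(-1,1,3),cv2.Rodrigues(R)[0],t,K,d)[0].reshape(-1,2)
E
```

```text
(no output)
```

View pics/crop1.png

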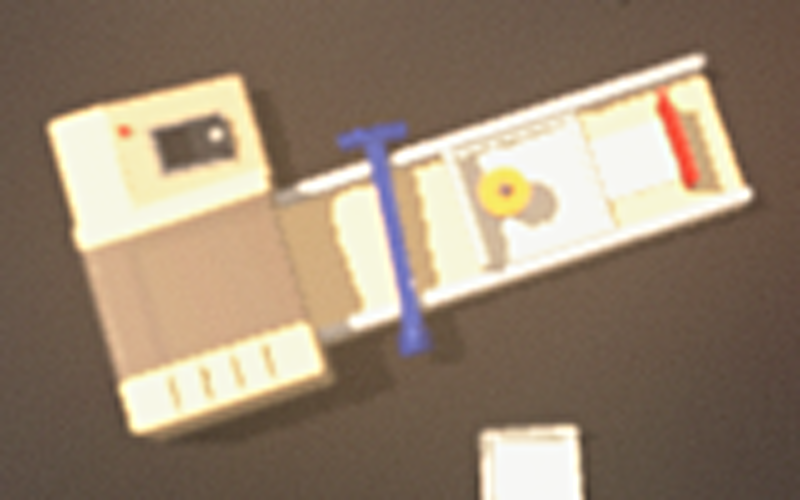

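The crop confirms the winder's T at (375,135) and drum at (412,345), and the barrel at (503,191). The dot on the near rocker half is at (217,132), the push plate at (680,140), and the rail ends at (706,60) and (751,193).

```bash
cat > m1.py <<'E'
from h import *
from scipy.optimize import least_squares
c=cam('top');f=lambda p:np.array(p,float).reshape(-1,2)/5+[150-.4,165-.4]
M=np.array([[-290,-46,32],[-290,46,32],[0,75,82],[120,75,82],[0,-130,36],[0,-46,32]],float)
U=f([[706,60],[751,193],[327,373],[133,432],[243,75],[280,196]])
def tw(q,P):
    P=np.atleast_2d(P);r=Rn.from_euler('z',q[2]).as_matrix();return P@r.T+[q[0],q[1],0]
a0=p2w(c,U[:2],32);m=a0.mean(0);print(a0, np.linalg.norm(a0[0]-a0[1]))
s=least_squares(lambda q:(w2p(c,tw(q,M))-U).ravel(),[m[0],m[1]+290,1.4],x_scale=[100,100,1],loss='soft_l1')
q=s.x;print('demag',q,np.degrees(q[2]));print((w2p(c,tw(q,M))-U).round(1).tolist())
np.save('demag.npy',q)
def td(X):
    return (np.atleast_2d(X)-[q[0],q[1],0])@Rn.from_euler('z',q[2]).as_matrix()
W=p2w(c,f([[375,135],[412,347],[385,200],[402,290]]),[38,43,44,44]);print('winder tee,drum,shank',W.round(0).tolist(),td(W).round(0).tolist())
B=p2w(c,f([503,191]),55+3);print('barrel',td(B).round(0))
P=p2w(c,f([[661,92],[688,187]]),55);print('plate top',td(P).round(0).tolist())
D=p2w(c,f([[217,132]]),50);print('dot',td(D),D)
S=np.array([[515,295],[582,271],[623,380],[557,402]])/1.5625
S=p2w(c,S,4);print('mat',S.round(0).tolist(),S.mean(0),np.linalg.norm(np.diff(S,axis=0),axis=1))
E
python3 m1.py
```

```text
[[ 637.8341151  -125.19036375   32.        ]
 [ 547.95914763 -144.48832009   32.        ]] 91.92345128848325
demag [526.96466783 147.23303608   1.79789112] 103.01157313882017
[[-0.0, 0.2], [0.4, 0.1], [-0.2, -0.5], [0.6, -0.1], [-0.4, -0.1], [-0.3, 0.3]]
winder tee,drum,shank [[606.0, 93.0, 38.0], [468.0, 79.0, 43.0], [562.0, 89.0, 44.0], [504.0, 83.0, 44.0]] [[-71.0, -64.0, 38.0], [-53.0, 73.0, 43.0], [-65.0, -21.0, 44.0], [-58.0, 37.0, 44.0]]
barrel [[-137.   -1.   58.]]
plate top [[-252.0, -31.0, 55.0], [-249.0, 32.0, 55.0]]
dot [[ 24.23312297 -94.91770384  50.        ]] [[613.98928651 192.2144822   50.        ]]
mat [[592.0, -252.0, 4.0], [631.0, -404.0, 4.0], [392.0, -455.0, 4.0], [361.0, -311.0, 4.0]] [ 494.2210693 -355.5565207    4.       ] [156.6426849  244.53734542 148.18968537]
```

View pics/crop2.png

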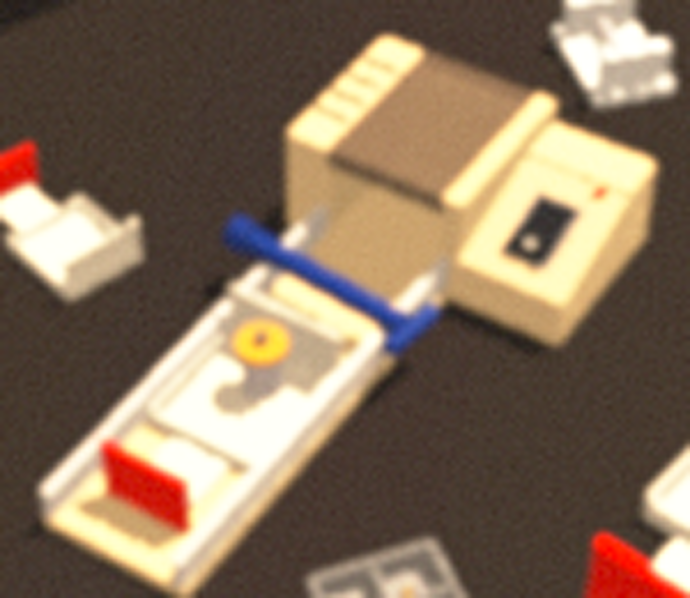

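The layout is consistent with the sizes given: the rail spacing is 92, the plate is 63 wide and the mat is 245x152. Next I plan the approach to the winder.

```bash
cat >> h.py <<'E'
def plan(pos,yaw=None,s=None):
    """delta in tool axes (m) to pos, and rz deg so tool y lies along world angle yaw (mod 180)"""
    s=s or env.sense();R=Rn.from_rotvec(s['tool_rot']).as_matrix()
    d=R.T@(np.array(pos)-s['position'])/1e3
    ya=np.degrees(np.arctan2(R[1,1],R[0,1]))
    print('t',round(s['clock'],2),'pos',s['position'].round(1),'rv',s['tool_rot'].round(3),'y-ang',ya.round(1),'x-ang',np.degrees(np.arctan2(R[1,0],R[0,0])).round(1),'F',s['force'].round(1),'w',round(s['grip_width'],1),'j',s['joint_pos'].round(2))
    print('delta tool m',d.round(4),'tilt',np.degrees(np.arcsin(R[:2,2])).round(2))
    if yaw is not None:
        print('rz deg (opts)',[round(-((yaw+k-ya+180)%360-180),1) for k in(0,180)])
E
python3 -c "
from h import *
plan([537,86,240],96)"
```

```text
t 0.1 pos [192.4 620.2 225.8] rv [-4.710e-01 -3.106e+00  3.000e-03] y-ang 72.8 x-ang 162.8 F [-0.3  0.4 -0.7] w 91.9 j [-1.01  0.5  -0.43  1.55  0.22  1.14 -0.21]
delta tool m [-0.4874 -0.4082 -0.0135] tilt [-0.03 -0.1 ]
rz deg (opts) [np.float64(-23.2), np.float64(156.8)]
```

Call:
{"name": "send_rows", "arguments": {"increments": [[-0.03, -0.025, -0.001, 0, 0, 0, 0.5], [-0.03, -0.025, -0.001, 0, 0, 0, 0.5], [-0.03, -0.025, -0.001, 0, 0, 0, 0.5], [-0.03, -0.025, -0.001, 0, 0, 0, 0.5], [-0.03, -0.025, -0.001, 0, 0, 0, 0.5]]}}

```text
clock: 0.52
position: [299.3, 455.0, 231.3]
tool_rot: [-0.47, -3.106, 0.001]
force: [1.2, 0.7, -0.7]
grip_width: 63.1
```

Call:
{"name": "send_rows", "arguments": {"increments": [[-0.03, -0.025, -0.001, 0, 0, 0, 0.5], [-0.03, -0.025, -0.001, 0, 0, 0, 0.5], [-0.03, -0.025, -0.001, 0, 0, 0, 0.5], [-0.03, -0.025, -0.001, 0, 0, 0, 0.5], [-0.03, -0.025, -0.001, 0, 0, 0, 0.5]]}}

```text
clock: 0.93
position: [405.5, 291.2, 236.6]
tool_rot: [-0.471, -3.106, 0.0]
force: [0.9, -0.7, -0.0]
grip_width: 45.9
```

Call:
{"name": "send_rows", "arguments": {"increments": [[-0.03, -0.025, -0.001, 0, 0, 0, 0.35], [-0.03, -0.025, -0.001, 0, 0, 0, 0.35], [-0.03, -0.025, -0.001, 0, 0, 0, 0.35], [-0.03, -0.025, -0.001, 0, 0, 0, 0.35], [-0.03, -0.025, -0.001, 0, 0, 0, 0.35]]}}

```text
clock: 1.35
position: [511.7, 127.5, 241.6]
tool_rot: [-0.471, -3.106, 0.0]
force: [0.9, 0.6, -0.8]
grip_width: 32.5
```

Call:
{"name": "send_rows", "arguments": {"increments": [[0, 0, 0, 0, 0, -5.8, 0.35], [0, 0, 0, 0, 0, -5.8, 0.35], [0, 0, 0, 0, 0, -5.8, 0.35], [0, 0, 0, 0, 0, -5.8, 0.35], [0, 0, 0, 0, 0, 0, 0.35]]}}

```text
clock: 1.77
position: [510.9, 129.1, 241.2]
tool_rot: [0.169, -3.136, 0.0]
force: [-1.0, -0.8, -0.8]
grip_width: 32.2
```

Run:
```python
from h import *
import pickle
s=env.sense();a=env.camera('wrist')
plan([537,86,120],96,s)
cv2.imwrite('pics/w1.png',a[:,:,::-1]);pickle.dump(s,open('w1.pkl','wb'))
cv2.imwrite('pics/w1b.png',cv2.resize(a[:,:,::-1],(800,600),interpolation=cv2.INTER_CUBIC))
```

```text
t 1.77 pos [510.9 129.1 241.2] rv [ 0.169 -3.136  0.   ] y-ang 96.2 x-ang -173.8 F [-1.  -0.8 -0.8] w 32.2 j [-0.1   0.24 -0.23  1.85  0.06  1.06  1.32]
delta tool m [-0.0214 -0.0457  0.1212] tilt [-0.06 -0.01]
rz deg (opts) [np.float64(0.2), np.float64(-179.8)]
```

View pics/w1b.png

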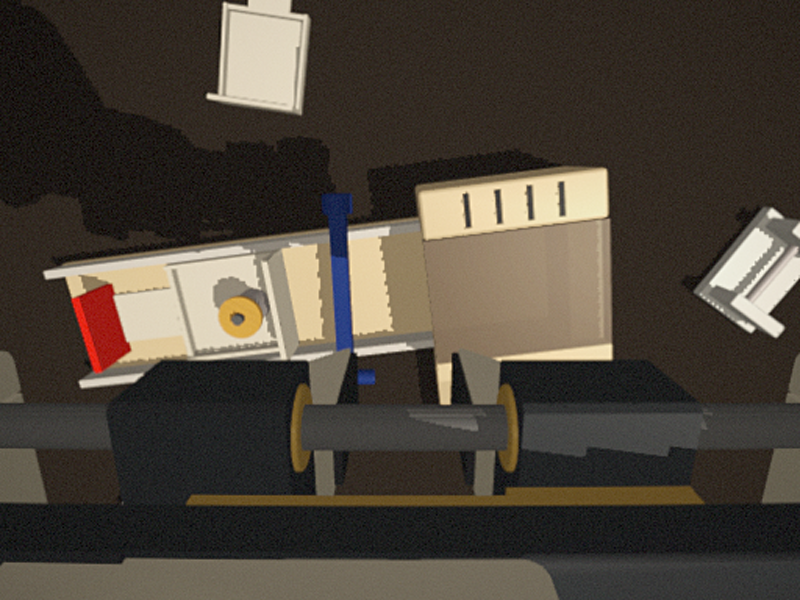

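The wrist view shows the winder shank from (338,225) to (345,340), with the drum end at (337,194). The tray's leading wall is around (280,300) and the barrel at (240,316).

Run:
```python
from h import *
import pickle
s=pickle.load(open('w1.pkl','rb'));c=cam('wrist',s);q=np.load('demag.npy')
td=lambda X:(np.atleast_2d(X)-[q[0],q[1],0])@Rn.from_euler('z',q[2]).as_matrix()
U=np.array([[339.5,235],[345,335],[337,195],[275,255],[290,357],[240,316],[44,274],[80,383],[427,240]])/1.5625
X=p2w(c,U,[44,44,40,55,55,58,32,32,82])
for n,a,b in zip('shA shB drumend wallL wallR barrel railL railR houseedge43'.split(),X,td(X)):print(n,a.round(1),b.round(1))
d=X[0]-X[1];d/=np.linalg.norm(d);o=X[0]+d*((X[2]-X[0])@d)-76*d;print('dir',np.degrees(np.arctan2(d[1],d[0])),'origin',o,td(o))
```

```text
shA [495.   80.9  44. ] [-57.5  46.1  44. ]
shB [570.3  90.5  44. ] [-65.1 -29.5  44. ]
drumend [467.3  76.6  40. ] [-55.4  74.   40. ]
wallL [512.1  38.   55. ] [-103.1   39.1   55. ]
wallR [588.   51.9  55. ] [-106.6  -38.    55. ]
barrel [558.8  15.2  58. ] [-135.8   -1.3   58. ]
railL [ 550.3 -144.2   32. ] [-289.2   42.9   32. ]
railR [ 639.4 -122.7   32. ] [-288.3  -48.8   32. ]
houseedge43 [486.3 141.3  82. ] [ 3.4 41.  82. ]
dir -172.7466552661016 origin [542.64323717  86.93247904  44.        ] [[-62.28231293  -1.69947441  44.        ]]
```

Call:
{"name": "send_rows", "arguments": {"increments": [[-0.009, -0.015, 0.028, 0, 0, -1.1, 0.35], [-0.009, -0.015, 0.028, 0, 0, 0, 0.35], [-0.009, -0.0145, 0.028, 0, 0, 0, 0.35], [0, 0, 0.028, 0, 0, 0, 0.35], [0, 0, 0.028, 0, 0, 0, 0.35]]}}

```text
clock: 2.23
position: [543.8, 86.9, 100.4]
tool_rot: [-0.184, 3.136, -0.001]
force: [0.5, 0.6, -0.1]
grip_width: 31.8
```

```bash
python3 -c "
from h import *
plan([542.5,87.5,23],97.3)"
```

```text
t 2.23 pos [543.8  86.9 100.4] rv [-1.840e-01  3.136e+00 -1.000e-03] y-ang 96.7 x-ang -173.3 F [ 0.5  0.6 -0.1] w 31.8 j [-0.06  0.46 -0.18  1.91  0.12  0.78  1.38]
delta tool m [0.0013 0.0008 0.0774] tilt [ 0.03 -0.03]
rz deg (opts) [np.float64(-0.6), np.float64(179.4)]
```

Call:
{"name": "send_rows", "arguments": {"increments": [[0.001, 0.001, 0.017, 0, 0, -0.5, 0.35], [0, 0, 0.017, 0, 0, 0, 0.35], [0, 0, 0.017, 0, 0, 0, 0.35], [0, 0, 0.016, 0, 0, 0, 0.35], [0, 0, 0.01, 0, 0, 0, 0.35]], "grip_force": 25}}

```text
clock: 2.65
position: [541.0, 89.0, 22.9]
tool_rot: [0.203, -3.133, 0.001]
force: [0.1, 0.7, 0.3]
grip_width: 32.0
```

Call:
{"name": "send_rows", "arguments": {"increments": [[0, 0, 0, 0, 0, 0, 0.35], [0, 0, 0, 0, 0, 0, 0], [0, 0, 0, 0, 0, 0, 0], [0, 0, 0, 0, 0, 0, 0], [0, 0, 0, 0, 0, 0, 0]], "grip_force": 25}}

```text
clock: 3.07
position: [543.1, 89.1, 25.8]
tool_rot: [-0.206, 3.133, -0.0]
force: [0.2, 0.0, 2.1]
grip_width: 11.9
```

Call:
{"name": "send_rows", "arguments": {"increments": [[0, 0, -0.015, 0, 0, 0, 0], [0, 0, -0.02, 0, 0, 0, 0], [0, 0, -0.025, 0, 0, 0, 0], [0, 0, -0.025, 0, 0, 0, 0], [0, 0, -0.025, 0, 0, 0, 0]]}}

```text
clock: 3.48
position: [541.8, 89.1, 136.1]
tool_rot: [-0.207, 3.135, 0.0]
force: [1.6, -0.4, -2.1]
grip_width: 11.6
```

```bash
python3 -c "
from h import *
plan([494,-355,100],102)
a=env.camera('scene');cv2.imwrite('pics/s1.png',cv2.resize(a[60:300,100:420,::-1],(640,480)))"
```

```text
t 3.48 pos [541.8  89.1 136.1] rv [-0.207  3.135  0.   ] y-ang 97.6 x-ang -172.4 F [ 1.6 -0.4 -2.1] w 11.6 j [-0.05  0.41 -0.2   1.89  0.1   0.85  1.4 ]
delta tool m [ 0.1058 -0.434   0.0361] tilt [0.   0.01]
rz deg (opts) [np.float64(-4.4), np.float64(175.6)]
```

View pics/s1.png

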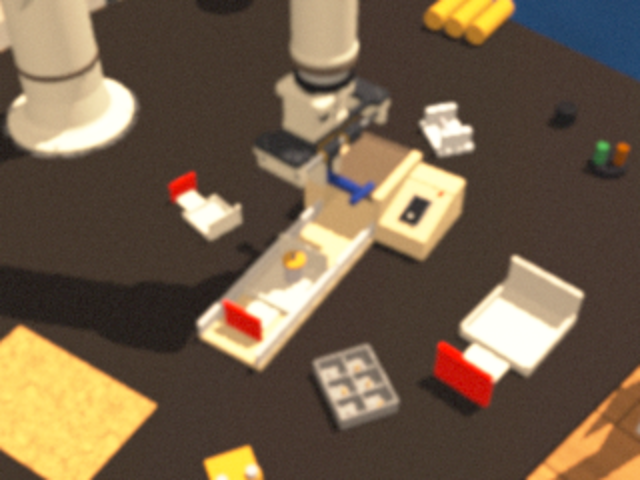

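The winder is held and level, clear of the rails at (350,187), and the barrel is still upright at (293,258). Now I carry it to the mat.

Call:
{"name": "send_rows", "arguments": {"increments": [[0.005, -0.02, 0, 0, 0, 0, 0], [0.007, -0.029, 0, 0, 0, 0, 0], [0.007, -0.029, 0, 0, 0, 0, 0], [0.007, -0.029, 0, 0, 0, 0, 0], [0.007, -0.029, 0, 0, 0, 0, 0]]}}

```text
clock: 3.95
position: [527.1, -51.2, 135.1]
tool_rot: [-0.208, 3.134, -0.0]
force: [0.4, 0.9, -1.1]
grip_width: 11.4
```

Call:
{"name": "send_rows", "arguments": {"increments": [[0.007, -0.029, 0, 0, 0, 0, 0], [0.007, -0.029, 0, 0, 0, 0, 0], [0.007, -0.029, 0, 0, 0, 0, 0], [0.007, -0.029, 0, 0, 0, 0, 0], [0.007, -0.029, 0, 0, 0, 0, 0]]}}

```text
clock: 4.37
position: [511.4, -199.7, 135.1]
tool_rot: [-0.207, 3.134, -0.0]
force: [0.3, 0.3, -1.5]
grip_width: 11.5
```

Call:
{"name": "send_rows", "arguments": {"increments": [[0.007, -0.029, 0, 0, 0, 0, 0], [0.007, -0.029, 0, 0, 0, 0, 0], [0.007, -0.029, 0, 0, 0, 0, 0], [0.007, -0.029, 0, 0, 0, 0, 0], [0.004, -0.015, 0, 0, 0, 0, 0]]}}

```text
clock: 4.78
position: [495.8, -337.3, 135.1]
tool_rot: [-0.2, 3.135, -0.004]
force: [-0.6, -1.3, -1.5]
grip_width: 11.7
```

```bash
python3 -c "
from h import *
plan([494,-355,10],102)"
```

```text
t 4.78 pos [ 495.8 -337.3  135.1] rv [-0.2    3.135 -0.004] y-ang 97.3 x-ang -172.7 F [-0.6 -1.3 -1.5] w 11.7 j [ 0.6   0.48 -0.06  1.77  0.04  0.89  2.22]
delta tool m [ 0.0041 -0.017   0.1252] tilt [ 0.02 -0.16]
rz deg (opts) [np.float64(-4.7), np.float64(175.3)]
```

Call:
{"name": "send_rows", "arguments": {"increments": [[0.002, -0.008, 0.025, 0, 0, 0, 0], [0.002, -0.008, 0.035, 0, 0, 0, 0], [0, 0, 0.035, 0, 0, 0, 0], [0, 0, 0.02, 0, 0, 0, 0], [0, 0, 0, 0, 0, 0, 0]]}}

```text
clock: 5.2
position: [491.5, -346.4, 14.8]
tool_rot: [0.206, -3.128, -0.009]
force: [-0.6, 0.4, -2.1]
grip_width: 11.9
```

```bash
python3 -c "
from h import *
plan([494,-355,6],102)"
```

```text
t 5.2 pos [ 491.5 -346.4   14.8] rv [ 0.206 -3.128 -0.009] y-ang 97.5 x-ang -172.5 F [-0.6  0.4 -2.1] w 11.9 j [ 0.61  0.66 -0.05  1.81  0.05  0.69  2.23]
delta tool m [-0.0014 -0.0089  0.0088] tilt [-0.43  0.3 ]
rz deg (opts) [np.float64(-4.5), np.float64(175.5)]
```

Call:
{"name": "send_rows", "arguments": {"increments": [[0, 0, 0.004, 0, 0, 0, 0], [0, 0, 0.004, 0, 0, 0, 0], [0, 0, 0.001, 0, 0, 0, 0], [0, 0, 0, 0, 0, 0, 0], [0, 0, 0, 0, 0, 0, 0]]}}

```text
clock: 5.62
position: [496.4, -349.3, 12.1]
tool_rot: [-0.207, 3.133, -0.002]
force: [0.3, -0.5, -1.7]
grip_width: 11.6
```

Call:
{"name": "send_rows", "arguments": {"increments": [[0, 0, 0.003, 0, 0, 0, 0], [0, 0, 0.002, 0, 0, 0, 0], [0, 0, 0, 0, 0, 0, 0], [0, 0, 0, 0, 0, 0, 0], [0, 0, 0, 0, 0, 0, 0]]}}

```text
clock: 6.03
position: [495.4, -348.8, 5.7]
tool_rot: [0.207, -3.135, -0.0]
force: [0.5, -0.5, -1.5]
grip_width: 11.9
```

```bash
python3 -c "
from h import *
plan([494,-355,6],102)"
```

```text
t 6.03 pos [ 495.4 -348.8    5.7] rv [ 0.207 -3.135 -0.   ] y-ang 97.6 x-ang -172.4 F [ 0.5 -0.5 -1.5] w 11.9 j [ 0.61  0.68 -0.05  1.8   0.05  0.66  2.23]
delta tool m [ 0.0022 -0.006  -0.0003] tilt [-0.01  0.01]
rz deg (opts) [np.float64(-4.4), np.float64(175.6)]
```

Fingertips are about 2 mm above the mat with no contact, so I release and lift.

Call:
{"name": "send_rows", "arguments": {"increments": [[0, 0, 0, 0, 0, 0, 0.3], [0, 0, 0, 0, 0, 0, 0.3], [0, 0, 0, 0, 0, 0, 0.3], [0, 0, 0, 0, 0, 0, 0.3], [0, 0, 0, 0, 0, 0, 0.3]]}}

```text
clock: 6.45
position: [495.5, -348.9, 5.8]
tool_rot: [-0.207, 3.135, -0.0]
force: [0.2, -0.2, 0.6]
grip_width: 27.6
```

Call:
{"name": "send_rows", "arguments": {"increments": [[0, 0, -0.02, 0, 0, 0, 0.3], [0, 0, -0.03, 0, 0, 0, 0.3], [0, 0, -0.03, 0, 0, 0, 0], [0, 0, -0.03, 0, 0, 0, 0], [0, 0, -0.03, 0, 0, 0, 0]]}}

```text
clock: 6.87
position: [495.2, -348.6, 147.1]
tool_rot: [0.207, -3.135, -0.0]
force: [1.2, -1.0, -0.0]
grip_width: 11.7
```

Run:
```python
from h import *
plan([494,-355,6],102)
a=env.camera('scene')[:,:,::-1];b=env.camera('top')[:,:,::-1]
o=np.hstack([cv2.resize(a[170:320,50:250],(400,300)),cv2.resize(b[150:300,250:450],(400,300))])
cv2.imwrite('pics/s2.png',o)
```

```text
t 6.87 pos [ 495.2 -348.6  147.1] rv [ 0.207 -3.135 -0.   ] y-ang 97.6 x-ang -172.4 F [ 1.2 -1.  -0. ] w 11.7 j [ 0.62  0.48 -0.06  1.75  0.04  0.92  2.24]
delta tool m [ 0.002  -0.0062  0.1411] tilt [-0.01  0.01]
rz deg (opts) [np.float64(-4.4), np.float64(175.6)]
```

View pics/s2.png

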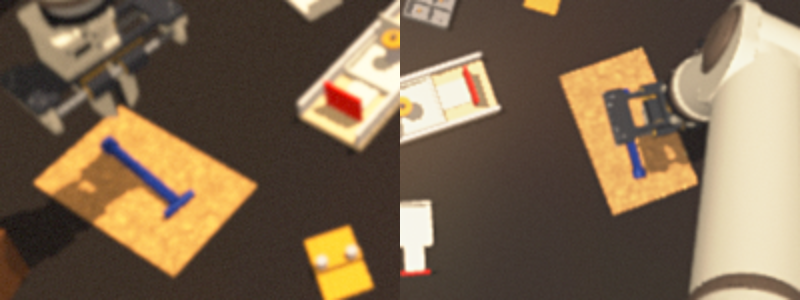

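The winder lies wholly on the mat, from (108,145) to (180,205) in the left crop, well inside the edges. Next I turn the shut gripper so both fingers face the push plate.

Call:
{"name": "send_rows", "arguments": {"increments": [[0, 0, 0, 0, 0, 5.64, 0], [0, 0, 0, 0, 0, 5.64, 0], [0, 0, 0, 0, 0, 5.64, 0], [0, 0, 0, 0, 0, 5.64, 0], [0, 0, 0, 0, 0, 5.64, 0]]}}

```text
clock: 7.38
position: [495.0, -348.5, 145.0]
tool_rot: [-0.57, -3.088, -0.001]
force: [0.5, 0.1, -0.2]
grip_width: 0.5
```

Call:
{"name": "send_rows", "arguments": {"increments": [[0, 0, 0, 0, 0, 5.64, 0], [0, 0, 0, 0, 0, 5.64, 0], [0, 0, 0, 0, 0, 5.64, 0], [0, 0, 0, 0, 0, 5.64, 0], [0, 0, 0, 0, 0, 5.64, 0]]}}

```text
clock: 7.8
position: [495.0, -348.5, 144.9]
tool_rot: [-1.305, -2.856, -0.0]
force: [0.2, 0.2, 0.2]
grip_width: 0.3
```

Call:
{"name": "send_rows", "arguments": {"increments": [[0, 0, 0, 0, 0, 5.64, 0], [0, 0, 0, 0, 0, 5.64, 0], [0, 0, 0, 0, 0, 5.64, 0], [0, 0, 0, 0, 0, 5.64, 0], [0, 0, 0, 0, 0, 5.64, 0]]}}

```text
clock: 8.22
position: [495.0, -348.5, 144.9]
tool_rot: [-1.962, -2.452, 0.0]
force: [-0.6, -0.0, -0.0]
grip_width: 0.6
```

```bash
cat >> h.py <<'E'
Q=np.load('demag.npy');Rd=Rn.from_euler('z',Q[2]).as_matrix()
d2w=lambda P:Rd@np.array(P,float)+[Q[0],Q[1],0]
td=lambda X:(np.atleast_2d(X)-[Q[0],Q[1],0])@Rd
E
python3 -c "
from h import *
print(d2w([-292,0,100]));plan(d2w([-292,0,100]),13)"
```

```text
[ 592.70784358 -137.26974922  100.        ]
t 8.22 pos [ 495.  -348.5  144.9] rv [-1.962 -2.452  0.   ] y-ang 12.7 x-ang 102.7 F [-0.6 -0.  -0. ] w 0.6 j [ 0.36  0.49  0.27  1.76 -0.16  0.92  0.92]
delta tool m [0.1846 0.1418 0.0449] tilt [-0.06  0.03]
rz deg (opts) [np.float64(-0.3), np.float64(179.7)]
```

Call:
{"name": "send_rows", "arguments": {"increments": [[0.023, 0.0175, 0, 0, 0, 0, 0], [0.023, 0.0175, 0, 0, 0, 0, 0], [0.023, 0.0175, 0, 0, 0, 0, 0], [0.023, 0.0175, 0, 0, 0, 0, 0], [0.023, 0.0175, 0, 0, 0, 0, 0]]}}

```text
clock: 8.63
position: [554.8, -215.7, 145.0]
tool_rot: [-1.956, -2.457, 0.001]
force: [0.1, 0.8, 0.4]
grip_width: 0.5
```

Call:
{"name": "send_rows", "arguments": {"increments": [[0.023, 0.0175, 0, 0, 0, 0, 0], [0.023, 0.0175, 0, 0, 0, 0, 0], [0.023, 0.0185, 0, 0, 0, 0, 0], [0, 0, 0, 0, 0, 0, 0], [0, 0, 0, 0, 0, -0.3, 0]]}}

```text
clock: 9.05
position: [592.0, -134.8, 144.8]
tool_rot: [-1.943, -2.467, -0.0]
force: [0.0, -0.2, 0.2]
grip_width: 0.8
```

Run:
```python
from h import *
s=env.sense();a=env.camera('wrist')[:,:,::-1]
plan(d2w([-280,0,25]),13,s)
cv2.imwrite('pics/w2.png',a)
c=cam('wrist',s)
for P in([-252,30,55],[-252,-30,55],[-290,-46,32],[-290,46,32],[-136,-1,58]):print(P,(w2p(c,d2w(P))*1.25).round(0))
cv2.imwrite('pics/w2b.png',cv2.resize(a,(640,480)))
```

```text
t 9.05 pos [ 592.  -134.8  144.8] rv [-1.943 -2.467 -0.   ] y-ang 13.6 x-ang 103.6 F [ 0.  -0.2  0.2] w 0.8 j [ 0.02  0.49  0.22  1.75 -0.13  0.92  0.52]
delta tool m [0.0093 0.0003 0.1198] tilt [-0.05  0.06]
rz deg (opts) [np.float64(0.6), np.float64(-179.4)]
[-252, 30, 55] [[276. 186.]]
[-252, -30, 55] [[372. 187.]]
[-290, -46, 32] [[388. 236.]]
[-290, 46, 32] [[258. 235.]]
[-136, -1, 58] [[327. -25.]]
```

View pics/w2b.png

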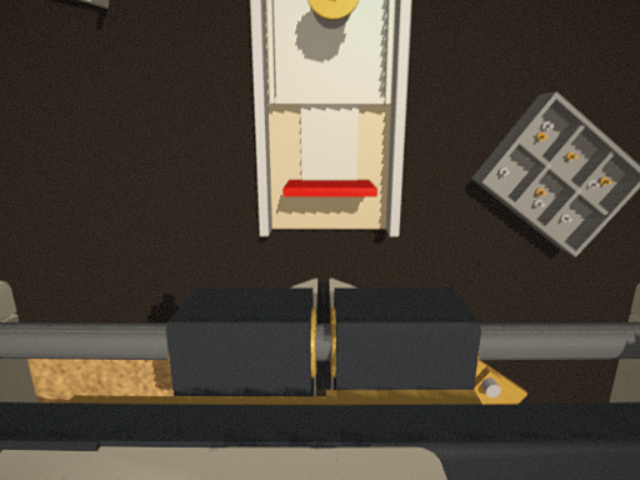

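The plate spans (283–377,186), which agrees with the model to about 4 mm sideways, so I shift 2 mm. Then I descend behind the plate and push slowly.

Call:
{"name": "send_rows", "arguments": {"increments": [[0, 0.002, 0.025, 0, 0, 0.5, 0], [0, 0, 0.03, 0, 0, 0, 0], [0, 0, 0.03, 0, 0, 0, 0], [0, 0, 0.025, 0, 0, 0, 0], [0, 0, 0.009, 0, 0, 0, 0]]}}

```text
clock: 9.52
position: [589.5, -139.0, 22.7]
tool_rot: [-1.961, -2.448, 0.007]
force: [-1.0, 0.7, -0.0]
grip_width: 0.5
```

Call:
{"name": "send_rows", "arguments": {"increments": [[0.003, 0, 0, 0, 0, 0, 0], [0.005, 0, 0, 0, 0, 0, 0], [0.005, 0, 0, 0, 0, 0, 0], [0.004, 0, 0, 0, 0, 0, 0], [0.003, 0, 0, 0, 0, 0, 0]]}}

```text
clock: 9.93
position: [590.2, -117.0, 28.4]
tool_rot: [1.958, 2.454, 0.003]
force: [0.3, 0.6, -0.0]
grip_width: 0.4
```

Call:
{"name": "send_rows", "arguments": {"increments": [[0.0025, 0, 0, 0, 0, 0, 0], [0.0025, 0, 0, 0, 0, 0, 0], [0.0025, 0, 0, 0, 0, 0, 0], [0.003, 0, 0, 0, 0, 0, 0], [0.003, 0, 0, 0, 0, 0, 0]]}}

```text
clock: 10.35
position: [587.3, -107.3, 27.9]
tool_rot: [1.96, 2.449, -0.0]
force: [1.2, -5.0, 4.6]
grip_width: 0.4
```

```bash
python3 -c "
from h import *
s=env.sense();plan(d2w([-60.5,-2,25]),13,s);print(td(s['position']))"
```

```text
t 10.35 pos [ 587.3 -107.3   27.9] rv [ 1.96   2.449 -0.   ] y-ang 12.7 x-ang 102.7 F [ 1.2 -5.   4.6] w 0.4 j [-0.01  0.63  0.19  1.83 -0.17  0.69  0.5 ]
delta tool m [ 0.2011 -0.0007  0.0022] tilt [ 0.18 -0.16]
rz deg (opts) [np.float64(-0.3), np.float64(179.7)]
[[-261.63019848   -1.49822614   27.94060567]]
```

Call:
{"name": "send_rows", "arguments": {"increments": [[0.004, 0, 0, 0, 0, 0, 0], [0.004, 0, 0, 0, 0, 0, 0], [0.005, 0, 0, 0, 0, 0, 0], [0.005, 0, 0, 0, 0, 0, 0], [0.005, 0, 0, 0, 0, 0, 0]]}}

```text
clock: 10.77
position: [582.5, -84.6, 27.9]
tool_rot: [1.961, 2.449, 0.0]
force: [1.2, -5.6, 4.9]
grip_width: 0.5
```

Call:
{"name": "send_rows", "arguments": {"increments": [[0.005, 0, 0, 0, 0, 0, 0], [0.005, 0, 0, 0, 0, 0, 0], [0.005, 0, 0, 0, 0, 0, 0], [0.005, 0, 0, 0, 0, 0, 0], [0.005, 0, 0, 0, 0, 0, 0]]}}

```text
clock: 11.18
position: [577.0, -60.2, 27.9]
tool_rot: [1.961, 2.449, 0.0]
force: [0.5, -5.2, 4.9]
grip_width: 0.1
```

Call:
{"name": "send_rows", "arguments": {"increments": [[0.005, 0, 0, 0, 0, 0, 0], [0.005, 0, 0, 0, 0, 0, 0], [0.005, 0, 0, 0, 0, 0, 0], [0.005, 0, 0, 0, 0, 0, 0], [0.005, 0, 0, 0, 0, 0, 0]]}}

```text
clock: 11.6
position: [571.5, -35.9, 27.9]
tool_rot: [1.961, 2.449, 0.0]
force: [1.5, -4.9, 4.8]
grip_width: 0.1
```

Run:
```python
from h import *
s=env.sense();plan(d2w([-60.5,-2,25]),13,s);print(td(s['position']))
a=env.camera('scene')[:,:,::-1];w=env.camera('wrist')[:,:,::-1]
cv2.imwrite('pics/s3.png',np.hstack([cv2.resize(a[115:245,190:340],(346,300)),cv2.resize(w,(400,300))]))
```

```text
t 11.6 pos [571.5 -35.9  27.9] rv [1.961 2.449 0.   ] y-ang 12.6 x-ang 102.6 F [ 1.5 -4.9  4.8] w 0.1 j [-0.13  0.6   0.19  1.9  -0.17  0.65  0.38]
delta tool m [ 0.128  -0.001   0.0025] tilt [ 0.2  -0.14]
rz deg (opts) [np.float64(-0.4), np.float64(179.6)]
[[-188.46390043   -2.18141763   27.91557136]]
```

View pics/s3.png

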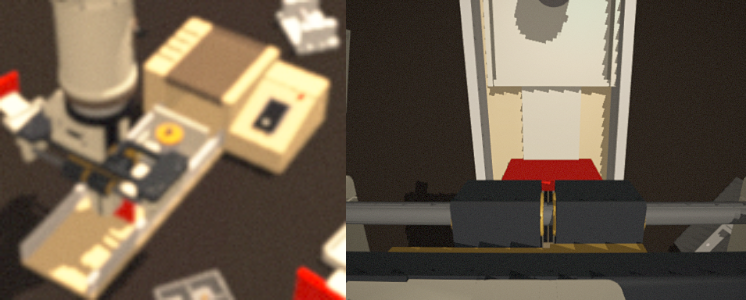

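The tray moves smoothly at about 5 N with the barrel upright at (170,132), so I continue.

Call:
{"name": "send_rows", "arguments": {"increments": [[0.005, 0, 0, 0, 0, 0, 0], [0.005, 0, 0, 0, 0, 0, 0], [0.005, 0, 0, 0, 0, 0, 0], [0.005, 0, 0, 0, 0, 0, 0], [0.005, 0, 0, 0, 0, 0, 0]]}}

```text
clock: 12.12
position: [565.6, -11.3, 27.6]
tool_rot: [1.961, 2.45, 0.0]
force: [1.3, -7.0, 5.8]
grip_width: 0.5
```

Call:
{"name": "send_rows", "arguments": {"increments": [[0.005, 0, 0, 0, 0, 0, 0], [0.005, 0, 0, 0, 0, 0, 0], [0.005, 0, 0, 0, 0, 0, 0], [0.005, 0, 0, 0, 0, 0, 0], [0.005, 0, 0, 0, 0, 0, 0]]}}

```text
clock: 12.53
position: [560.0, 12.8, 27.6]
tool_rot: [1.961, 2.45, -0.0]
force: [2.3, -6.8, 6.5]
grip_width: 0.1
```

Call:
{"name": "send_rows", "arguments": {"increments": [[0.005, 0, 0, 0, 0, 0, 0], [0.005, 0, 0, 0, 0, 0, 0], [0.005, 0, 0, 0, 0, 0, 0], [0.005, 0, 0, 0, 0, 0, 0], [0.005, 0, 0, 0, 0, 0, 0]]}}

```text
clock: 12.95
position: [554.3, 37.2, 27.5]
tool_rot: [1.962, 2.451, -0.001]
force: [1.5, -7.3, 5.4]
grip_width: 0.5
```

Call:
{"name": "send_rows", "arguments": {"increments": [[0.005, 0, 0, 0, 0, 0, 0], [0.005, 0, 0, 0, 0, 0, 0], [0.005, 0, 0, 0, 0, 0, 0], [0.005, 0, 0, 0, 0, 0, 0], [0.005, 0, 0, 0, 0, 0, 0]]}}

```text
clock: 13.37
position: [548.6, 61.5, 27.4]
tool_rot: [1.962, 2.451, -0.001]
force: [0.7, -6.9, 5.7]
grip_width: 0.3
```

Run:
```python
from h import *
s=env.sense();plan(d2w([-60.5,-2,25]),13,s);print(td(s['position']))
```

```text
t 13.37 pos [548.6  61.5  27.4] rv [ 1.962e+00  2.451e+00 -1.000e-03] y-ang 12.6 x-ang 102.6 F [ 0.7 -6.9  5.7] w 0.3 j [-0.31  0.58  0.19  1.95 -0.17  0.63  0.2 ]
delta tool m [0.0279 0.     0.0023] tilt [ 0.08 -0.12]
rz deg (opts) [np.float64(-0.4), np.float64(179.6)]
[[-88.38228424  -1.79470575  27.36834851]]
```

Call:
{"name": "send_rows", "arguments": {"increments": [[0.004, 0, 0, 0, 0, 0, 0], [0.004, 0, 0, 0, 0, 0, 0], [0.004, 0, 0, 0, 0, 0, 0], [0.004, 0, 0, 0, 0, 0, 0], [0.003, 0, 0, 0, 0, 0, 0]]}}

```text
clock: 13.78
position: [544.2, 80.4, 27.2]
tool_rot: [1.962, 2.452, -0.002]
force: [0.7, -7.5, 5.6]
grip_width: 0.3
```

Call:
{"name": "send_rows", "arguments": {"increments": [[0.002, 0, 0, 0, 0, 0, 0], [0.0015, 0, 0, 0, 0, 0, 0], [0.0015, 0, 0, 0, 0, 0, 0], [0.0015, 0, 0, 0, 0, 0, 0], [0.0015, 0, 0, 0, 0, 0, 0]]}}

```text
clock: 14.2
position: [542.5, 87.7, 27.2]
tool_rot: [1.962, 2.451, -0.002]
force: [1.4, -13.5, 5.4]
grip_width: 0.3
```

Call:
{"name": "send_rows", "arguments": {"increments": [[0.001, 0, 0, 0, 0, 0, 0], [0.001, 0, 0, 0, 0, 0, 0], [0, 0, 0, 0, 0, 0, 0], [0, 0, 0, 0, 0, 0, 0], [0, 0, 0, 0, 0, 0, 0]]}}

```text
clock: 14.62
position: [542.5, 87.6, 27.3]
tool_rot: [1.963, 2.448, -0.003]
force: [2.0, -10.5, 5.0]
grip_width: 0.4
```

Run:
```python
from h import *
s=env.sense();plan(d2w([-60.5,-2,25]),13,s);print(td(s['position']))
```

```text
t 14.62 pos [542.5  87.6  27.3] rv [ 1.963  2.448 -0.003] y-ang 12.6 x-ang 102.6 F [  2.  -10.5   5. ] w 0.4 j [-0.36  0.58  0.19  1.95 -0.17  0.63  0.15]
delta tool m [0.0011 0.0002 0.0022] tilt [ 0.09 -0.23]
rz deg (opts) [np.float64(-0.4), np.float64(179.6)]
[[-61.57297794  -1.74488062  27.25307198]]
```

Call:
{"name": "send_rows", "arguments": {"increments": [[0.002, 0, 0, 0, 0, 0, 0], [0.002, 0, 0, 0, 0, 0, 0], [0.002, 0, 0, 0, 0, 0, 0], [0, 0, 0, 0, 0, 0, 0], [0, 0, 0, 0, 0, 0, 0]]}}

```text
clock: 15.03
position: [543.6, 88.1, 27.4]
tool_rot: [1.963, 2.44, -0.006]
force: [7.1, -22.1, 1.7]
grip_width: 0.5
```

The force rose to 22 N with no further advance, so the tray is on the stop. I back off, rise and look.

Call:
{"name": "send_rows", "arguments": {"increments": [[-0.004, 0, 0, 0, 0, 0, 0], [-0.008, 0, 0, 0, 0, 0, 0], [-0.01, 0, 0, 0, 0, 0, 0], [-0.01, 0, -0.02, 0, 0, 0, 0], [0, 0, -0.03, 0, 0, 0, 0]]}}

```text
clock: 15.45
position: [543.9, 64.6, 74.1]
tool_rot: [-1.959, -2.449, 0.01]
force: [0.8, -0.0, 0.8]
grip_width: 0.3
```

Call:
{"name": "send_rows", "arguments": {"increments": [[0, 0, -0.03, 0, 0, 0, 0.65], [0, 0, -0.03, 0, 0, 0, 0.65], [0, 0.02, -0.03, 0, 0, 0, 0.65], [0, 0.03, -0.02, 0, 0, 0, 0.65], [0, 0, 0, 0, 0, 0, 0.65]]}}

```text
clock: 15.87
position: [602.9, 80.9, 192.4]
tool_rot: [1.953, 2.451, 0.016]
force: [1.7, 0.3, 0.6]
grip_width: 29.1
```

Run:
```python
from h import *
import pickle
s=env.sense();w=env.camera('wrist')[:,:,::-1];a=env.camera('scene')[:,:,::-1]
pickle.dump(s,open('w3.pkl','wb'));plan([0,0,0],13,s);print(td(s['position']))
cv2.imwrite('pics/w3.png',w);cv2.imwrite('pics/s4.png',a)
c=cam('wrist',s)
for P in([-51,0,54],[0,-130,36],[0,-56,82],[24,-95,50]):print(P,w2p(c,d2w(P)).round(0))
cv2.imwrite('pics/c4.png',np.hstack([cv2.resize(w,(448,336)),cv2.resize(a[115:235,190:316],(352,336),interpolation=cv2.INTER_CUBIC)]))
```

```text
t 15.87 pos [602.9  80.9 192.4] rv [1.953 2.451 0.016] y-ang 12.9 x-ang 102.9 F [1.7 0.3 0.6] w 29.1 j [-0.36  0.43  0.23  1.72 -0.12  0.99  0.15]
delta tool m [ 0.0556 -0.6082  0.1848] tilt [0.69 0.22]
rz deg (opts) [np.float64(-0.1), np.float64(179.9)]
[[-81.76805179 -59.08703118 192.39658986]]
[-51, 0, 54] [[193. 149.]]
[0, -130, 36] [[331.  92.]]
[0, -56, 82] [[252.  91.]]
[24, -95, 50] [[297.  64.]]
```

View pics/c4.png

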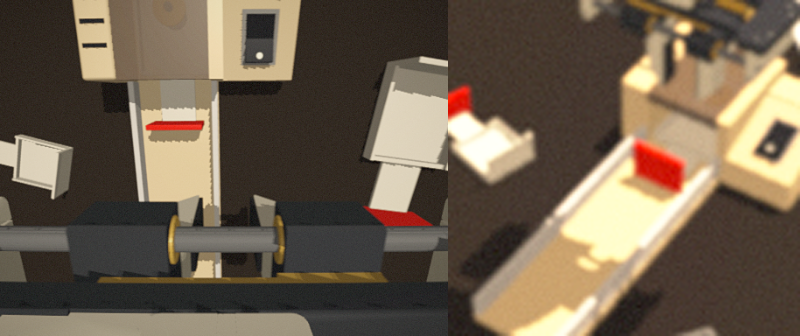

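The tray plate is at (175,124), the barrel shows upright through the smoked roof as a ring at (168,8), and the dot is at (259,55). I measure the plate and rocker numerically.

Run:
```python
from h import *
import pickle
s=pickle.load(open('w3.pkl','rb'));c=cam('wrist',s);w=cv2.imread('pics/w3.png').astype(int)
red=(w[:,:,2]>150)&(w[:,:,1]<60);red[:, :150]=0;red[:,260:]=0;red[200:]=0
y,x=np.where(red);print('red px',x.min(),x.max(),y.min(),y.max())
U=[[x.min(),y.min()],[x.max(),y.min()],[x.min(),y.max()],[x.max(),y.max()]]
print(td(p2w(c,U,55)).round(1).tolist())
r=w[5:85,270:325].sum(2);m=(r<260);y,x=np.where(m);
n,l,st,ce=cv2.connectedComponentsWithStats(m.astype(np.uint8));print([(t+[270,5,0,0,0]).tolist() for t in st[1:] if t[4]>60])
g=w[40:80,280:312].sum(2)
for row in range(50,84):print(row,w[row,270:326:2].sum(1).tolist())
```

```text
red px 167 232 138 148
[[-40.3, 23.1, 55.0], [-40.6, -36.7, 55.0], [-49.5, 23.9, 55.0], [-49.9, -36.4, 55.0]]
[[278, 16, 37, 58, 1786]]
50 [536, 535, 518, 458, 402, 212, 203, 212, 208, 204, 208, 193, 195, 213, 223, 213, 224, 208, 199, 205, 195, 285, 413, 470, 541, 532, 534, 537]
51 [538, 537, 516, 448, 408, 286, 211, 218, 205, 211, 219, 213, 216, 206, 207, 213, 221, 199, 211, 185, 196, 304, 404, 482, 531, 531, 536, 532]
52 [536, 535, 542, 435, 409, 324, 214, 206, 208, 217, 200, 208, 200, 210, 197, 211, 207, 193, 210, 207, 198, 315, 413, 482, 540, 535, 538, 538]
53 [537, 539, 539, 435, 415, 302, 219, 194, 209, 205, 203, 232, 216, 222, 206, 192, 212, 202, 203, 202, 204, 329, 410, 495, 540, 537, 533, 539]
54 [526, 530, 537, 402, 416, 312, 193, 202, 209, 200, 203, 195, 216, 199, 213, 211, 207, 200, 197, 206, 185, 315, 417, 490, 538, 540, 535, 542]
55 [537, 538, 533, 413, 417, 280, 207, 209, 188, 204, 191, 220, 213, 205, 212, 219, 222, 206, 191, 209, 214, 331, 412, 492, 540, 535, 529, 533]
56 [540, 538, 532, 422, 399, 231, 201, 210, 192, 216, 198, 204, 197, 206, 205, 204, 191, 218, 202, 2
[... 3231 characters left out ...]
543, 544, 538, 464, 543, 546, 545, 536, 541, 543, 551, 551, 534, 532, 546, 545, 544, 544, 537, 539, 540, 536, 542, 539, 540]
80 [540, 539, 542, 547, 540, 546, 532, 551, 542, 546, 545, 545, 546, 543, 546, 551, 549, 543, 542, 543, 539, 537, 550, 538, 541, 539, 542, 541]
81 [545, 541, 544, 539, 546, 548, 550, 545, 538, 541, 545, 535, 545, 543, 546, 547, 539, 544, 542, 542, 539, 542, 534, 539, 542, 542, 540, 538]
82 [544, 539, 538, 545, 545, 533, 544, 537, 537, 540, 536, 539, 540, 541, 540, 541, 540, 546, 546, 536, 541, 542, 546, 537, 547, 544, 531, 535]
83 [542, 539, 545, 539, 543, 541, 539, 542, 544, 542, 543, 547, 539, 538, 541, 546, 543, 538, 538, 549, 544, 540, 541, 539, 542, 540, 541, 543]
```

Run:
```python
from h import *
c=cam('top')
print('big tray',td(p2w(c,np.array([[283,237],[338,224],[341,212],[371,213]])/1.5625,[0,15,30,50])).round(0).tolist())
import pickle
s=pickle.load(open('w3.pkl','rb'));cw=cam('wrist',s)
print('dot,near edge',td(p2w(cw,[[296.5,63.2],[296,70.5]],51)).round(1).tolist())
plan(d2w([17,-128,90]),13)
```

```text
big tray [[29.0, -251.0, 0.0], [-93.0, -237.0, 15.0], [-107.0, -255.0, 30.0], [-166.0, -226.0, 50.0]]
dot,near edge [[24.3, -94.8, 51.0], [18.2, -94.6, 51.0]]
t 15.97 pos [596.5  79.1 187.2] rv [-1.959e+00 -2.456e+00 -2.000e-03] y-ang 12.9 x-ang 102.9 F [-1.1 -0.  -1. ] w 37.4 j [-0.36  0.43  0.23  1.73 -0.12  0.99  0.15]
delta tool m [0.0992 0.0752 0.0974] tilt [0.05 0.07]
rz deg (opts) [np.float64(-0.1), np.float64(179.9)]
```

Call:
{"name": "send_rows", "arguments": {"increments": [[0.02, 0.0154, 0, 0, 0, 0, 0.65], [0.02, 0.0154, 0, 0, 0, 0, 0.65], [0.02, 0.0154, 0, 0, 0, 0, 0.65], [0.02, 0.0154, 0, 0, 0, 0, 0.65], [0.019, 0.015, 0, 0, 0, 0, 0.65]]}}

```text
clock: 16.38
position: [646.6, 192.5, 184.4]
tool_rot: [-1.958, -2.453, 0.006]
force: [0.5, -0.5, 1.1]
grip_width: 59.3
```

Call:
{"name": "send_rows", "arguments": {"increments": [[0, 0, 0.03, 0, 0, 0, 0.65], [0, 0, 0.035, 0, 0, 0, 0.65], [0, 0, 0.035, 0, 0, 0, 0.65], [0, 0, 0.015, 0, 0, 0, 0.65], [0, 0, 0, 0, 0, 0, 0.65]]}}

```text
clock: 16.8
position: [643.0, 190.0, 65.4]
tool_rot: [-1.956, -2.449, 0.016]
force: [-0.7, 0.1, -0.8]
grip_width: 59.6
```

Run:
```python
from h import *
s=env.sense();plan(d2w([17,-129.5,50]),13,s);print(td(s['position']))
w=env.camera('wrist')[:,:,::-1];a=env.camera('scene')[:,:,::-1]
cv2.imwrite('pics/c5.png',np.hstack([cv2.resize(w,(448,336)),cv2.resize(a[115:235,250:376],(352,336),interpolation=cv2.INTER_CUBIC)]))
```

```text
t 16.8 pos [643.  190.   65.4] rv [-1.956 -2.449  0.016] y-ang 12.8 x-ang 102.8 F [-0.7  0.1 -0.8] w 59.6 j [-0.45  0.69  0.18  1.61 -0.15  0.87  0.01]
delta tool m [0.0015 0.007  0.0153] tilt [-0.68 -0.2 ]
rz deg (opts) [np.float64(-0.2), np.float64(179.8)]
[[  15.57745089 -122.70868088   65.37815912]]
```

View pics/c5.png

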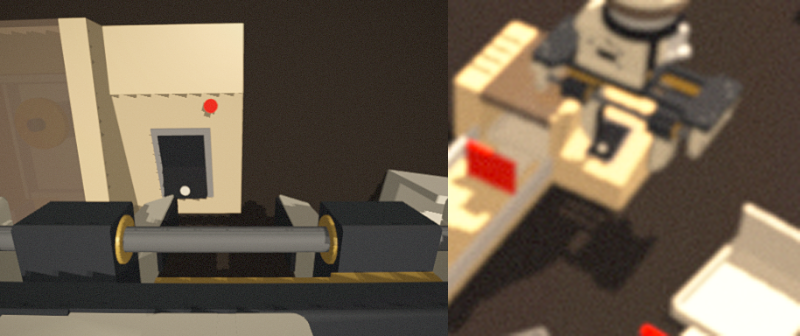

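The left finger is just beside the dot at (185,190), and the barrel is upright in the tunnel at (43,125). I settle the arm, then correct sideways.

Call:
{"name": "send_rows", "arguments": {"increments": [[0, 0, 0, 0, 0, 0, 0.65], [0, 0, 0, 0, 0, 0, 0.65], [0, 0, 0, 0, 0, 0, 0.65], [0, 0, 0, 0, 0, 0, 0.65], [0, 0, 0, 0, 0, 0, 0.65]]}}

```text
clock: 17.32
position: [649.3, 191.6, 72.8]
tool_rot: [1.96, 2.454, 0.002]
force: [-0.1, 0.3, 0.9]
grip_width: 59.6
```

Run:
```python
from h import *
s=env.sense();plan(d2w([17,-129.5,50]),13,s);print(td(s['position']))
```

```text
t 17.32 pos [649.3 191.6  72.8] rv [1.960e+00 2.454e+00 2.000e-03] y-ang 12.8 x-ang 102.8 F [-0.1  0.3  0.9] w 59.6 j [-0.46  0.68  0.19  1.6  -0.15  0.87  0.01]
delta tool m [0.0013 0.0002 0.0228] tilt [0.08 0.04]
rz deg (opts) [np.float64(-0.2), np.float64(179.8)]
[[  15.71789416 -129.21702747   72.83182432]]
```

Settled on target in x and y at z=73. I descend in small steps.

Call:
{"name": "send_rows", "arguments": {"increments": [[0.001, 0, 0.005, 0, 0, 0, 0.65], [0, 0, 0.005, 0, 0, 0, 0.65], [0, 0, 0.004, 0, 0, 0, 0.65], [0, 0, 0.003, 0, 0, 0, 0.65], [0, 0, 0, 0, 0, 0, 0.65]]}}

```text
clock: 17.73
position: [647.6, 192.2, 53.3]
tool_rot: [-1.96, -2.454, 0.003]
force: [0.0, 0.2, 0.4]
grip_width: 59.9
```

Call:
{"name": "send_rows", "arguments": {"increments": [[0, 0, 0.001, 0, 0, 0, 0.65], [0, 0, 0.001, 0, 0, 0, 0.65], [0, 0, 0.001, 0, 0, 0, 0.65], [0, 0, 0.001, 0, 0, 0, 0.65], [0, 0, 0.0, 0, 0, 0, 0.65]]}}

```text
clock: 18.15
position: [648.8, 192.3, 50.9]
tool_rot: [1.961, 2.454, 0.0]
force: [1.3, -0.9, -0.0]
grip_width: 59.8
```

Call:
{"name": "send_rows", "arguments": {"increments": [[0, 0, 0.001, 0, 0, 0, 0.65], [0, 0, 0.001, 0, 0, 0, 0.65], [0, 0, 0, 0, 0, 0, 0.65], [0, 0, 0, 0, 0, 0, 0.65], [0, 0, 0, 0, 0, 0, 0.65]]}}

```text
clock: 18.57
position: [648.8, 192.3, 48.8]
tool_rot: [1.961, 2.454, 0.0]
force: [-0.0, -0.4, 1.3]
grip_width: 59.7
```

Call:
{"name": "send_rows", "arguments": {"increments": [[0, 0, 0.001, 0, 0, 0, 0.65], [0, 0, 0.001, 0, 0, 0, 0.65], [0, 0, 0, 0, 0, 0, 0.65], [0, 0, 0, 0, 0, 0, 0.65], [0, 0, 0, 0, 0, 0, 0.65]]}}

```text
clock: 18.98
position: [648.7, 192.4, 46.8]
tool_rot: [1.961, 2.454, 0.0]
force: [0.5, -0.6, 2.2]
grip_width: 59.9
```

Call:
{"name": "send_rows", "arguments": {"increments": [[0, 0, 0.001, 0, 0, 0, 0.65], [0, 0, 0.001, 0, 0, 0, 0.65], [0, 0, 0, 0, 0, 0, 0.65], [0, 0, 0, 0, 0, 0, 0.65], [0, 0, 0, 0, 0, 0, 0.65]]}}

```text
clock: 19.4
position: [648.9, 192.5, 46.0]
tool_rot: [1.961, 2.454, 0.001]
force: [-2.6, -3.0, 10.0]
grip_width: 60.1
```

Call:
{"name": "send_rows", "arguments": {"increments": [[0, 0, 0.001, 0, 0, 0, 0.65], [0, 0, 0.001, 0, 0, 0, 0.65], [0, 0, 0, 0, 0, 0, 0.65], [0, 0, 0, 0, 0, 0, 0.65], [0, 0, 0, 0, 0, 0, 0.65]]}}

```text
clock: 19.82
position: [649.1, 192.6, 45.5]
tool_rot: [1.961, 2.455, 0.002]
force: [-4.5, -2.7, 19.0]
grip_width: 59.9
```

It bottomed out hard at 19 N after about 4 mm of travel. I retract and check.

Call:
{"name": "send_rows", "arguments": {"increments": [[0, 0, -0.01, 0, 0, 0, 0.65], [0, 0, -0.03, 0, 0, 0, 0.65], [-0.01, 0, -0.035, 0, 0, 0, 0.65], [-0.025, 0, -0.035, 0, 0, 0, 0.65], [-0.03, 0, -0.03, 0, 0, 0, 0.65]]}}

```text
clock: 20.23
position: [662.0, 133.8, 182.8]
tool_rot: [-1.953, -2.459, -0.003]
force: [1.4, -0.2, 0.2]
grip_width: 59.6
```

Call:
{"name": "send_rows", "arguments": {"increments": [[-0.02, -0.01, 0, 0, 0, 0, 0.65], [0, 0, 0, 0, 0, 0, 0.65], [0, 0, 0, 0, 0, 0, 0.65], [0, 0, 0, 0, 0, 0, 0.65], [0, 0, 0, 0, 0, 0, 0.65]]}}

```text
clock: 20.65
position: [656.3, 110.8, 179.8]
tool_rot: [-1.956, -2.455, 0.001]
force: [-0.5, -0.2, -0.4]
grip_width: 59.7
```

Run:
```python
from h import *
s=env.sense();plan(d2w([17,-129.5,50]),13,s);print(td(s['position']))
w=env.camera('wrist')[:,:,::-1];a=env.camera('scene')[:,:,::-1];t=env.camera('top')[:,:,::-1]
c=cam('wrist',s);u=w2p(c,d2w([24,-95,50]))[0].astype(int);print(u)
old=cv2.imread('pics/w3.png');a0=cv2.imread('pics/scene0.png')
R=lambda i,z=(266,240):cv2.resize(np.ascontiguousarray(i),z,interpolation=cv2.INTER_CUBIC)
x,y=max(u[0]-50,0),max(u[1]-50,0)
s0,s1=a0[150:186,290:330],a[150:186,290:330]
o=np.vstack([np.hstack([R(w[y:y+90,x:x+100]),R(s0),R(s1)]),
 np.hstack([R(t[165:265,150:310],(399,280)),R(a[115:320,50:360],(399,280))])])
cv2.imwrite('pics/c6.png',o);print(o.shape,x,y)
cv2.imwrite('pics/w4.png',w)
```

```text
t 20.65 pos [656.3 110.8 179.8] rv [-1.956e+00 -2.455e+00  1.000e-03] y-ang 12.9 x-ang 102.9 F [-0.5 -0.2 -0.4] w 59.7 j [-0.36  0.54  0.22  1.57 -0.13  1.05  0.12]
delta tool m [0.0815 0.0118 0.1299] tilt [-0.13  0.06]
rz deg (opts) [np.float64(-0.1), np.float64(179.9)]
[[ -64.64325493 -117.81861964  179.84131349]]
[231  83]
(520, 798, 3) 181 33
```

View pics/c6.png

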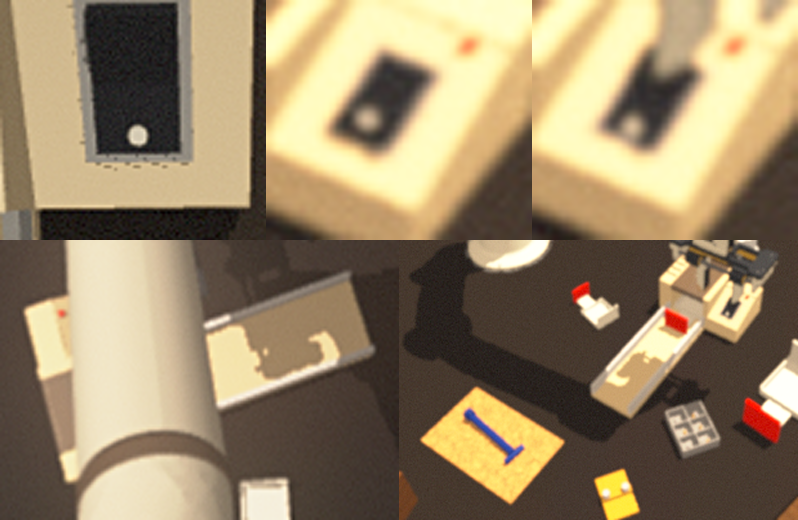

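Run:
```python
from h import *
import pickle
def dot(im,u):
    g=im.astype(int).min(2);x,y=u-12;m=(g[y:y+24,x:x+24]-90).clip(0);m[g[y:y+24,x:x+24]<150]=0
    yy,xx=np.mgrid[:24,:24];return np.array([(m*xx).sum(),(m*yy).sum()])/m.sum()+[x,y]
w4=cv2.imread('pics/w4.png');s=env.sense();c=cam('wrist',s)
U=np.array([181+137*100/266,33+134*90/240]).astype(int);d=dot(w4,U);print('dot',d)
# console front top edge just left/right of dot: rows
col=int(d[0]);print('column profile',[(r,int(w4[r,col+12].sum())) for r in range(int(d[1])-2,int(d[1])+40,1)])
for n,P in dict(off_dot=[24.3,-94.8,51],on_dot=[24.9,-94.8,46.3],off_edge=[18.2,-94.8,51],on_edge=[19,-94.8,44.5],console_front=[0,-95,36]).items():print(n,w2p(c,d2w(P))[0].round(1))
print('near shade',w4[int(d[1])-8:int(d[1])-4,col-5:col+6].mean((0,1)),'far',w4[int(d[1])-40:int(d[1])-30,col-5:col+6].mean((0,1)))
a=cv2.imread('pics/w3.png');print('before near',a[50:57,290:300].mean((0,1)),'far',a[22:30,290:300].mean((0,1)))
```

```text
dot [232.49439348  83.52429494]
column profile [(81, 110), (82, 122), (83, 99), (84, 126), (85, 109), (86, 90), (87, 129), (88, 102), (89, 99), (90, 225), (91, 421), (92, 419), (93, 460), (94, 551), (95, 542), (96, 545), (97, 544), (98, 543), (99, 546), (100, 550), (101, 539), (102, 544), (103, 549), (104, 545), (105, 552), (106, 541), (107, 545), (108, 544), (109, 549), (110, 478), (111, 178), (112, 3), (113, 52), (114, 81), (115, 92), (116, 76), (117, 95), (118, 77), (119, 63), (120, 75), (121, 66), (122, 51)]
off_dot [231.1  82.1]
on_dot [231.6  81.7]
off_edge [231.3  89.5]
on_edge [231.9  88.9]
console_front [233.4 110.8]
near shade [36.09090909 35.31818182 37.11363636] far [30.85454545 30.21818182 31.96363636]
before near [66.85714286 69.24285714 71.4       ] far [35.4875 34.75   36.05  ]
```

The near half went from bright (70, level) to the slope's shade (36), and the bezel now shows around it, so it is on. Time allows a second press nearer the edge, which makes sure it is fully down.

```bash
python3 -c "
from h import *
plan(d2w([13,-132,75]),13)"
```

```text
t 20.8 pos [656.7 110.2 180.1] rv [-1.957e+00 -2.456e+00  1.000e-03] y-ang 12.9 x-ang 102.9 F [-0.1 -0.1 -0.5] w 59.8 j [-0.36  0.54  0.22  1.57 -0.13  1.05  0.12]
delta tool m [0.0782 0.0139 0.1051] tilt [-0.09  0.01]
rz deg (opts) [np.float64(-0.1), np.float64(179.9)]
```

Call:
{"name": "send_rows", "arguments": {"increments": [[0.02, 0.004, 0, 0, 0, 0, 0.65], [0.02, 0.004, 0, 0, 0, 0, 0.65], [0.02, 0.004, 0, 0, 0, 0, 0.65], [0.018, 0.002, 0.02, 0, 0, 0, 0.65], [0, 0, 0.02, 0, 0, 0, 0.65]]}}

```text
clock: 21.22
position: [653.5, 195.8, 141.7]
tool_rot: [-1.951, -2.461, -0.009]
force: [0.4, 1.2, -1.7]
grip_width: 59.8
```

Call:
{"name": "send_rows", "arguments": {"increments": [[0, 0, 0.03, 0, 0, 0, 0.65], [0, 0, 0.02, 0, 0, 0, 0.65], [0, 0, 0.015, 0, 0, 0, 0.65], [0, 0, 0, 0, 0, 0, 0.65], [0, 0, 0, 0, 0, 0, 0.65]]}}

```text
clock: 21.63
position: [653.2, 187.9, 75.3]
tool_rot: [-1.96, -2.454, 0.002]
force: [-0.5, 0.1, 0.6]
grip_width: 59.9
```

Call:
{"name": "send_rows", "arguments": {"increments": [[0, 0, 0.01, 0, 0, 0, 0.65], [0, 0, 0.008, 0, 0, 0, 0.65], [0, 0, 0.004, 0, 0, 0, 0.65], [0, 0, 0.002, 0, 0, 0, 0.65], [0, 0, 0, 0, 0, 0, 0.65]]}}

```text
clock: 22.05
position: [653.4, 187.6, 51.7]
tool_rot: [-1.961, -2.454, 0.001]
force: [0.2, 0.8, -0.5]
grip_width: 60.0
```

```bash
python3 -c "
from h import *
s=env.sense();plan(d2w([13,-132,45]),13,s);print(td(s['position']))"
```

```text
t 22.05 pos [653.4 187.6  51.7] rv [-1.961e+00 -2.454e+00  1.000e-03] y-ang 12.8 x-ang 102.8 F [ 0.2  0.8 -0.5] w 60.0 j [-0.44  0.72  0.18  1.6  -0.16  0.84  0.02]
delta tool m [ 0.0021 -0.0003  0.0067] tilt [-0.04 -0.01]
rz deg (opts) [np.float64(-0.2), np.float64(179.8)]
[[  10.90761673 -132.30525951   51.70178506]]
```

Call:
{"name": "send_rows", "arguments": {"increments": [[0.002, 0, 0.002, 0, 0, 0, 0.65], [0, 0, 0.002, 0, 0, 0, 0.65], [0, 0, 0.001, 0, 0, 0, 0.65], [0, 0, 0.0005, 0, 0, 0, 0.65], [0, 0, 0, 0, 0, 0, 0.65]]}}

```text
clock: 22.47
position: [653.2, 189.7, 46.5]
tool_rot: [-1.961, -2.455, 0.0]
force: [-0.0, -0.5, 0.3]
grip_width: 59.3
```

Call:
{"name": "send_rows", "arguments": {"increments": [[0, 0, 0.001, 0, 0, 0, 0.65], [0, 0, 0.001, 0, 0, 0, 0.65], [0, 0, 0, 0, 0, 0, 0.65], [0, 0, 0, 0, 0, 0, 0.65], [0, 0, 0, 0, 0, 0, 0.65]]}}

```text
clock: 22.88
position: [653.5, 189.8, 45.3]
tool_rot: [1.961, 2.454, 0.001]
force: [-1.4, -0.6, 5.0]
grip_width: 59.7
```

Call:
{"name": "send_rows", "arguments": {"increments": [[0, 0, 0.001, 0, 0, 0, 0.65], [0, 0, 0.001, 0, 0, 0, 0.65], [0, 0, 0, 0, 0, 0, 0.65], [0, 0, 0, 0, 0, 0, 0.65], [0, 0, 0, 0, 0, 0, 0.65]]}}

```text
clock: 23.3
position: [653.7, 190.0, 44.7]
tool_rot: [1.961, 2.455, 0.002]
force: [-4.5, -1.4, 13.7]
grip_width: 59.8
```

The stop is stiff at once and about 0.8 mm lower for a spot about 3 mm nearer the edge, which matches the slope of a rocker fully down. I retract and hand in.

Call:
{"name": "send_rows", "arguments": {"increments": [[0, 0, -0.01, 0, 0, 0, 0.65], [0, 0, -0.03, 0, 0, 0, 0.65], [-0.01, 0, -0.035, 0, 0, 0, 0.65], [-0.025, 0, -0.035, 0, 0, 0, 0.65], [-0.03, 0, -0.03, 0, 0, 0, 0.65]]}}

```text
clock: 23.72
position: [667.3, 130.5, 183.1]
tool_rot: [-1.954, -2.459, -0.004]
force: [1.3, -1.2, 1.0]
grip_width: 59.8
```

Call:
{"name": "send_rows", "arguments": {"increments": [[0, 0, 0, 0, 0, 0, 0.65], [0, 0, 0, 0, 0, 0, 0.65], [0, 0, 0, 0, 0, 0, 0.65], [0, 0, 0, 0, 0, 0, 0.65], [0, 0, 0, 0, 0, 0, 0.65]]}}

```text
clock: 24.13
position: [666.0, 129.2, 179.2]
tool_rot: [-1.957, -2.455, 0.003]
force: [-0.8, 0.0, 1.1]
grip_width: 59.8
```

Run:
```python
from h import *
s=env.sense();plan(d2w([0,0,0]),13,s)
w=env.camera('wrist')[:,:,::-1];c=cam('wrist',s)
u=w2p(c,d2w([30,-94.8,46]))[0].astype(int);print('near shade',w[u[1]-3:u[1]+1,u[0]-4:u[0]+5].mean((0,1)))
red=(w[:,:,2]>150)&(w[:,:,1]<60);p=w2p(c,d2w([-51,-3,55]))[0].astype(int);print(p)
x0=max(p[0]-50,0);y,x=np.where(red[p[1]-25:p[1]+25,x0:p[0]+50]);print('plate outer x',td(p2w(c,[[x.mean()+x0,y.max()+p[1]-25]],55)).round(1))
print(env.close_job())
```

```text
t 24.13 pos [666.  129.2 179.2] rv [-1.957 -2.455  0.003] y-ang 12.9 x-ang 102.9 F [-0.8  0.   1.1] w 59.8 j [-0.38  0.57  0.21  1.53 -0.13  1.06  0.09]
delta tool m [ 0.0484 -0.131   0.1796] tilt [-0.17  0.01]
rz deg (opts) [np.float64(-0.1), np.float64(179.9)]
near shade [37.66666667 36.80555556 36.36111111]
[119 187]
plate outer x [[-48.9 -10.9  55. ]]
the job is handed in; nothing more can be done
None
```

I did the three steps in the order asked and handed the job in at about 24 s.

- **Winder:** it lies wholly on the cork mat. A picture after release showed it well inside the edges.
- **Tray and barrel:** I pushed the tray slowly until it stopped advancing, with about 22 N at the stop. The wrist camera put the push plate 49–50 mm outside the tunnel mouth, against 51 mm nominal. The barrel was upright, seen through the smoked roof.
- **Rocker:** I pressed the dotted half twice, with up to about 19 N. Both presses ended at a hard stop, at heights that match the half being fully down. Its shading changed to that of the sloping console and stayed so after I retracted.
- **Other items:** I did not touch the movement holder, the clamp plate or the sorter.

One check disagreed: the last wrist image put the plate's sideways position at about -11 mm, which the rails make impossible. That view was far off to the side and may have been cut off at the image edge. Earlier wrist views were also 3–4 mm off sideways. I never read the rocker's angle directly.

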